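# Mount the hand lens over the specimen box

### The job

Two hand magnifiers hang on the forked hooks of the wooden rack: lift the larger one up and off its hook and push its handle fully home into the slot of the small desk stand, lens upward. Then swivel and tilt the stand so that the lens looks squarely at the middle of the open wooden box of pinned butterflies, and let go. Leave the smaller magnifier hanging and do not shift the specimen box or the other things on the desk.

Things in the scene. Friction and masses are not known exactly. Their poses are not given: they have to be found in the camera images.
- lens_big: larger hand magnifier, steel ring, flat black handle; origin at the lens centre; z from handle to lens, x the optical axis (both faces alike). Ring 72 mm across, 12 mm thick (x). Steel shoulder 44 mm wide (y), 12 thick, z -36 to -44 mm; handle below it 20 mm wide (y), 10 thick (x), to z -111 mm. About 0.16 kg. Hangs upright by its shoulder on either of the two hooks; pinch the ring across x
- lens_big_tip (a point): end of the larger magnifier's handle, in the middle, 111 mm below the lens centre, rounded with 5 mm radius in x; axes as lens_big
- lens_small: smaller hand magnifier, alike but ring 52 mm outside diameter; origin at its lens centre, z from handle to lens. Stays on its hook
- rack: fixed wooden rack; origin on the table under the hooks, x from hook tips to backboard, y along the board. Board 220 mm wide, front face x 59, top z 169 mm. Hooks at y +55 and -55 mm: two level prongs each, 7 mm wide, 16 mm either side of the hook's middle, tops at z 150, from the board to x -28 mm, with upturned tips 12 mm high at x -28 to -22. Magnifiers hang at x about 0, handle between prongs
- stand_pivot (a point): point of the fixed desk stand where the swivel axis (upright) and tilt axis (level) cross, 60 mm above the table; the base is a steel disc 104 mm in diameter. Axes of the fixed stand
- socket_mouth (a point): point of the tilting head, 24 mm above the pivot, level with the slot's mouth; z points out along the slot, y along the tilt axis. The slot is cut in an aluminium block (46 x 56 mm, flat top) that sits stiffly anywhere up to 14 mm either way along y from this point: not measured, find it by sight or touch. Slot 12 mm (x) by 22 mm (y), 1 mm chamfers, 34 mm deep; either lens face may lead
- socket_floor (a point): point of the tilting head 10 mm below the pivot, level with the slot's floor; axes as socket_mouth; the slot's middle may be up to 14 mm off along y. A rounded sprung bar at mid depth stands 3 mm into the slot from its +x side and presses the handle to the -x side: several newtons to pass
- swivel (a joint): turn of the stand's head about the upright axis, rad, positive anticlockwise from above, -1.1 to 1.1; stiff, stays where it is left (0.2 N m)
- tilt (a joint): lean of the stand's head about its y axis, rad, 0 = slot upright, positive = the slot's open end leans towards the head's -x side (towards the robot when swivel and stand yaw are 0), -0.1 to 1.0; stiff, stays where it is left (0.4 N m)
- specimen_box: open wooden box, 100 x 120 mm, 40 mm tall, with pinned butterflies inside; origin under its middle; stands on the robot's side of the desk stand, about 200 to 250 mm from it
- box_mid (a point): the point to look at: middle of the specimens in the box, 22 mm above the table
- pin_jar: small glass jar, 44 mm wide, 60 mm tall, a bystander; origin under its middle
- pin_block: stepped wooden pinning block, 75 x 60 x 36 mm, a bystander; origin under its middle
- clear_box: clear plastic specimen box, 110 x 90 x 45 mm, a bystander; origin under its middle
- clear_box_b: clear plastic specimen box, 80 x 80 x 40 mm, a bystander; origin under its middle
- forceps: steel forceps lying flat, 118 mm long, a bystander; origin under its middle
- card_box: small cardboard box, 120 x 70 x 50 mm, a bystander; origin under its middle
- vial: amber glass vial, 28 mm wide, 70 mm tall, a bystander; origin under its middle
Things that resemble listed ones, but are neither listed nor needed, are in the scene too. What is shaped like the lens_big but blue or yellow is not meant. What is shaped like the part that bears stand_pivot but blue is not meant.

How it is judged (in metres and radians):
On the way, in this order (a step that is already met when the one before it is completed fails the run):
1. the larger magnifier is lifted off its hook and clear of the rack (distance of lens_big from where it was at the start of the episode above 0.06 m and contact force between lens_big and rack below 0.05 N), for 0.1 s.
2. its handle is fully home in the stand's slot (x of lens_big_tip in the frame of socket_floor between -0.006 and 0.006 m and y of lens_big_tip in the frame of socket_floor between -0.018 and 0.018 m and z of lens_big_tip in the frame of socket_floor between -0.006 and 0.006 m and angle between the z axis of lens_big and the z axis of socket_floor, either way round below 0.12 rad), for 0.2 s.
At the end, for the whole second after the job is handed in: Larger magnifier released and at rest in the slot: handle end within 6 mm (x, z) and 18 mm (y) of socket_floor, handle within 0.12 rad of the slot; lens axis passes within 25 mm (lens y and z) of box_mid; smaller magnifier within 20 mm, specimen box within 15 mm of their starts (all of step 2 and y of box_mid in the frame of lens_big between -0.025 and 0.025 m and z of box_mid in the frame of lens_big between -0.025 and 0.025 m and linear speed of lens_big below 0.02 m/s and angular speed of lens_big below 0.1 rad/s and distance of lens_small from where it was at the start of the episode below 0.02 m and distance of specimen_box from where it was at the start of the episode below 0.015 m); the robot touches nothing.
It fails at once if the smaller magnifier is knocked about or off its hook (40 mm) (distance of lens_small from where it was at the start of the episode above 0.04 m).
It fails at once if the specimen box is shifted (15 mm) (distance of specimen_box from where it was at the start of the episode above 0.015 m).
It fails at once if a bystander is shifted (30 mm) (distance of any of pin_jar, pin_block, clear_box, clear_box_b, forceps, card_box, vial from where it was at the start of the episode above 0.03 m).
It also fails if it takes over 61 s, if anything falls off the work surface, if the arm or the gripper's body presses on something with over 40 N, if the wrist force passes 120 N, or if a joint passes its speed limit or range.

### The arm

A 7-joint arm with a two-finger parallel gripper is mounted at the origin on the work surface. World frame = base frame: x ahead of the robot, y to its left, z up, the work surface at z = 0. Lengths are in m, angles in degrees, forces in N, time in s.
With the tool pointing down it reaches from about 0.425 to 0.975 m from the base axis. Payload 16.7 kg.
Tool frame: the origin (TCP) lies midway between the tips of the shut fingers; the grasp point (between the pads) lies 19 mm behind it (arm.tcp_to_grasp is the distance from the TCP to the grasp point, in m); z points along the fingers, y is the line along which they close (so a half turn about z gives the same grasp; the last joint's range is limited). The gripper opens to 85 mm and grips with 20 to 120 N. Pads are 22 mm wide; open, the fingers measure 114 mm over their backs; the gripper's body (76 mm by 85 mm) begins 54 mm behind the grasp point. The pads swing forward as they close: fully open they stand 13 mm farther back than shut.
Start: joints at [65.002, 24.414, 4.234, 92.017, -1.954, 63.644, -3.845], TCP at [0.191, -0.647, 0.231] pointing down, gripper open.
Joint ranges: [-163.25, 163.25], [-28.42, 122.38], [-70.27, 78.77], [12.13, 141.07], [-58.53, 238.53], [9.26, 117.41], [-156.51, 156.51]. Speed limits (degrees/s): [108.29, 108.29, 136.94, 136.94, 172.46, 172.46, 172.46].

### API

Orientations are given as [roll, pitch, yaw] about the fixed x, y, z axes, in that order (R = Rz(yaw) Ry(pitch) Rx(roll)).
In Python, from workcell import arm, cams gives the robot as it stands. The module is installed in compiled form; this text tells all that it offers.
- The arm moves only by the tool move_arm, never from a script. Its argument "commands" is a list of rows, each an object of numbers: "x", "y", "z": the shift along the world's x, y, z in m; "rx", "ry", "rz": the turn, a rotation vector about the world's x, y, z in degrees; "grip": the finger opening in m, from 0 to 0.0854. A call has 1 to 8 rows; each row shifts and turns the commanded pose from where the row before left it; what a row does not reach is not made up. A row lasts 1/8 s, in which the tool goes at most 62.5 mm and 10.7 degrees, less where a joint would pass 70% of its speed; a pose out of reach is approached as far as the arm can. A call is refused whole if a number of a shift passes 0.0625 or a number of a turn 10.7, either way. A call with a gripper value outside its range is refused whole. The fingers move at their own pace and stop on an object; "force" is the grip in N (left out, the last holds). Time passes only in rows, so rows that do not move let the fingers close. It gives the time, the measured TCP pose, the force, the opening and the grip force at its end, in the units of the state.
- arm.observe(): the state, without advancing time (a new reading comes with each control period).
- cams.grab_frame(name): name is "side" or "top"; returns the picture (400x640x3 uint8, red, green, blue); there is no depth.
- cams.camera_info(name): a dict with "fx", "fy", "cx", "cy" (pixels), "cam_to_world" (4x4, takes a point from camera to world coordinates). Camera axes: x right, y down, z forward; pixel columns grow to the right and rows downward; lengths in m; the calibration is good to about 2 mm. A picture is of the moment at which its call begins. camera_info takes no time and is no camera call.
- arm.finish_job(): hands the job in; it is judged then, once.
The state is a dict: "time": time; "joints": joint angles; "joint_vel": joint speeds; "joint_efforts": joint torques, N m; "tool_pos": TCP position; "eef_rot": TCP orientation; "ft_force": force on the tool from outside, world axes, zero at the start; "moment": the same for the moment, N m; "grip_width": opening from 0.0 (shut) to 1.0 (fully open); "grip_force": force on a finger pad.
Only numpy, scipy, OpenCV 4.12 (cv2) and the standard library are available. Lean on these libraries where they do the work, as an engineer would, in place of code of your own. Each camera call takes 0.05 s, during which the arm holds its last target. There are 200 camera calls.

## Working session

There is one attempt and no reset: what is moved stays moved. The work goes in short steps, Python scripts to look and compute and a tool call to move; the robot and the scene stay as the last step left them, time stands still between calls to the robot, and variables do not carry over. Pictures are saved under pics/ and viewed, at most 12 in all, crops included, and the job is handed in when it is done.

Besides the shell and the picture viewer there is one more tool, called after ">>>" as name(argument=value, ...), one argument or row to a line, values as JSON. move_arm: Moves the arm, as the interface text tells. Its arguments: {"type":"object","properties":{"commands":{"type":"array"},"force":{"type":"number"}},"required":["commands"]}

```bash
mkdir -p pics
python3 - <<'E'
from workcell import arm,cams
import cv2,numpy as np
np.set_printoptions(precision=4,suppress=True)
for n in("side","top"):
    f=cams.grab_frame(n);cv2.imwrite(f"pics/{n}0.png",f[:,:,::-1]);
    i=cams.camera_info(n);print(n,i["fx"],i["fy"],i["cx"],i["cy"]);print(np.array(i["cam_to_world"]))
s=arm.observe();print(s)
E
```

```text
side 487.82636577325235 487.82636577325235 320.2592238619649 193.35861237157982
[[-0.879  -0.2913  0.3774 -0.0036]
 [-0.4767  0.5495 -0.6862  0.9296]
 [-0.0075 -0.7831 -0.6219  0.9693]
 [ 0.      0.      0.      1.    ]]
top 482.84623382490184 482.84623382490184 316.0540383671122 200.64231103813597
[[-0.0128 -0.9788  0.2043  0.2096]
 [-0.9999  0.0128 -0.0014  0.0109]
 [-0.0012 -0.2043 -0.9789  1.689 ]
 [ 0.      0.      0.      1.    ]]
{'time': 0.1, 'joints': array([65.0025, 24.4472,  4.23  , 92.048 , -1.953 , 63.6448, -3.8453]), 'joint_vel': array([-0.0143, -0.0886, -0.0075, -0.0133,  0.0775,  0.009 ,  0.0306]), 'joint_efforts': array([  0.0113, -95.1518,   3.7732, -46.44  ,   0.0199,   0.0065,
        -0.    ]), 'tool_pos': array([ 0.1908, -0.6471,  0.2307]), 'eef_rot': array([-179.9323,    0.0049,   16.4309]), 'ft_force': array([ 0.3467,  0.7186, -0.0828]), 'moment': array([ 0.0232, -0.0272,  0.0078]), 'grip_force': 0.0, 'grip_width': 1.0020832618606945}
```

View pics/side0.png

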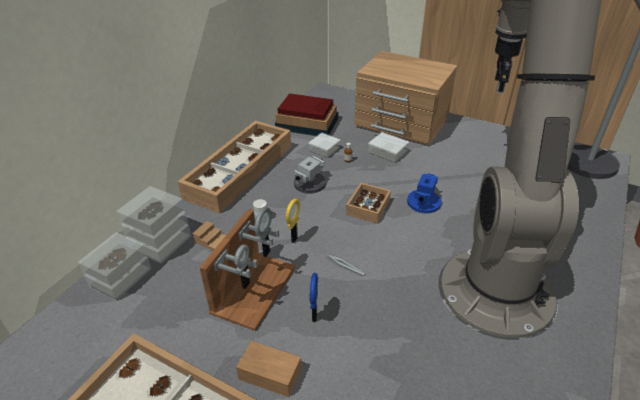

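View pics/top0.png

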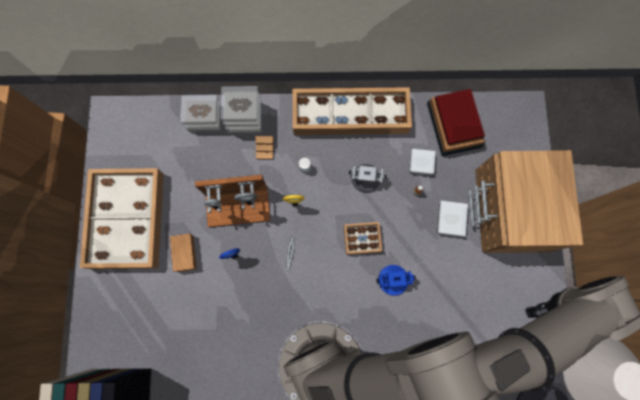

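The side view shows the rack at about (245,265), with two lenses at (262,222) and (240,258), the grey stand at (309,175) and the specimen box at (369,202). In the top view the rack is at (235,200), the stand at (368,176) and the box at (363,238). I'll enlarge these areas.

Run:
```python
import cv2,numpy as np
s=cv2.imread("pics/side0.png");t=cv2.imread("pics/top0.png")
def c(im,x,y,w,h,k):return cv2.resize(im[y:y+h,x:x+w],None,fx=k,fy=k,interpolation=cv2.INTER_CUBIC)
a=c(s,200,190,100,75,4);a2=c(s,200,255,100,75,4)
r1=np.hstack([c(s,200,190,100,75*2,4)[:600],np.vstack([c(t,190,165,100,75,4),c(s,285,145,100,75,4)])])
cv2.imwrite("pics/c1.png",r1)
cv2.imwrite("pics/c2.png",np.hstack([c(t,340,155,65,100,6)[:600],c(s,340,180,65,40,6)[:600] if 0 else c(s,285,140,65,100,6)]))
```

```text
(no output)
```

View pics/c1.png

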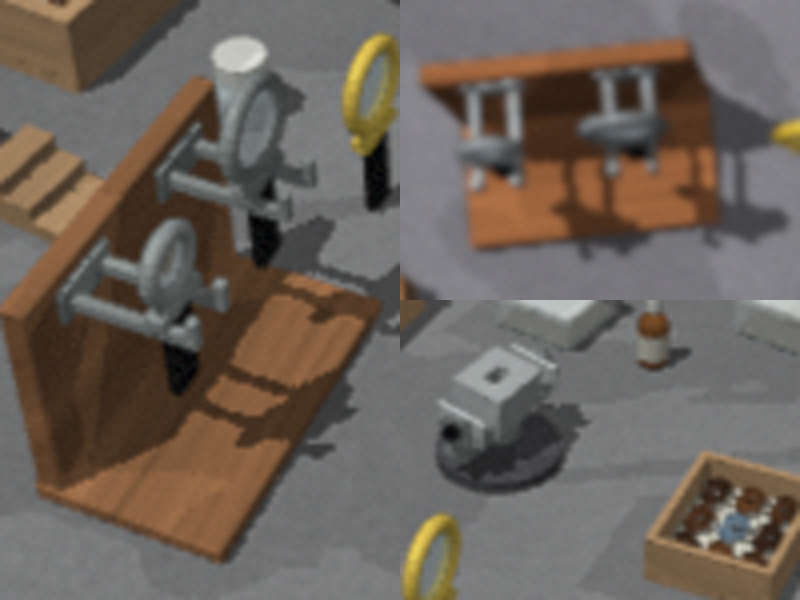

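View pics/c2.png

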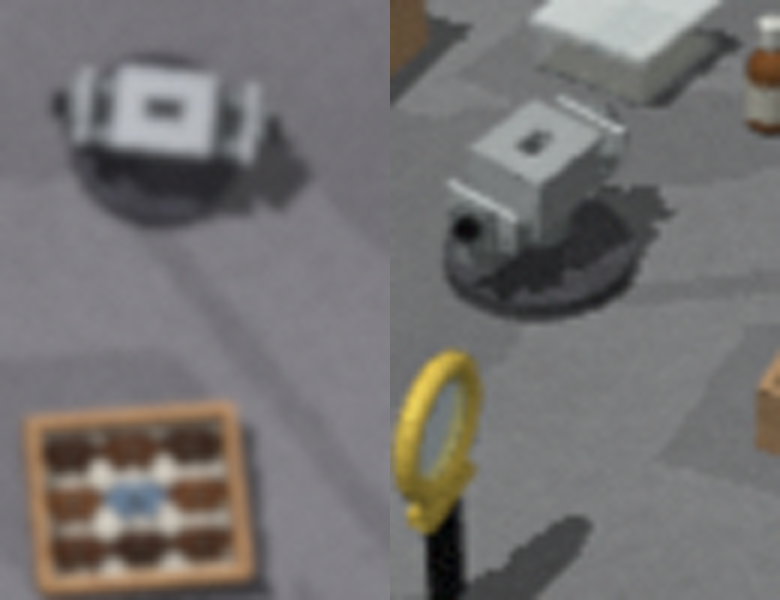

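The big lens ring's centre is at side (264,222) and top (245.5,197). The small lens is on the left hook in the top view. The slot mouth is at side (309.5,164) and top (367.5,173), and the box middle is at top (363,238).

```bash
cat > h.py <<'E'
from workcell import arm,cams
import cv2,numpy as np
np.set_printoptions(precision=4,suppress=True)
def ray(n,u,v):
    i=cams.camera_info(n);T=np.array(i["cam_to_world"])
    d=T[:3,:3]@[(u-i["cx"])/i["fx"],(v-i["cy"])/i["fy"],1];return T[:3,3],d/np.linalg.norm(d)
def tri(s,t):
    A=0;b=0;R=[ray("side",*s),ray("top",*t)]
    for o,d in R:
        P=np.eye(3)-np.outer(d,d);A=A+P;b=b+P@o
    x=np.linalg.solve(A,b);return x,max(np.linalg.norm((np.eye(3)-np.outer(d,d))@(x-o)) for o,d in R)
def atz(n,p,z):
    o,d=ray(n,*p);return o+d*(z-o[2])/d[2]
def proj(n,p):
    i=cams.camera_info(n);q=np.linalg.inv(np.array(i["cam_to_world"]))@np.r_[p,1]
    return np.array([i["fx"]*q[0]/q[2]+i["cx"],i["fy"]*q[1]/q[2]+i["cy"]])
E
python3 - <<'E'
from h import *
T=lambda x,y:(190+(x-400)/4,165+y/4)
S=lambda x,y:(200+x/4,190+y/4)
T2=lambda x,y:(340+x/6,155+y/6)
S2=lambda x,y:(285+(x-390)/6,140+y/6)
print("lens",tri(S(256,128),T(622,130)))
print("small",tri(S(168,262),T(490,155)))
print("slot",tri(S2(537,145),T2(165,108)))
print("base disc z0.012",atz("top",T2(156,143),.012),atz("side",S2(541,252),.012))
print("block top corners z.084",*[atz("top",T2(*p),.084) for p in((113,62),(218,70),(213,158),(108,150))],sep="\n")
print("block side",*[atz("side",S2(*p),.084) for p in((538,98),(605,140),(540,187),(470,148))],sep="\n")
print("slot at .084",atz("top",T2(165,108),.084),atz("side",S2(537,145),.084))
print("yoke L,R",*[atz("top",T2(*p),.08) for p in((80,68),(78,140),(258,85),(248,160))])
print("board top front",atz("top",T(424,85),.169),atz("top",T(692,58),.169), "top back",atz("top",T(420,70),.169),atz("top",T(690,40),.169))
print("rack base front",atz("top",T(472,247),.01),atz("top",T(718,218),.01),"side",atz("side",S(222,560),.01),atz("side",S(380,302),.01))
print("hook tips big", *[tri(S(*a),T(*b)) for a,b in(((287,203),(612,165)),((312,170),(651,163)))])
print("box centre z.022",atz("top",T2(140,500),.022), "rim z.04",*[atz("top",T2(*p),.04) for p in((28,412),(238,402),(252,580),(45,592))])
print("yellow",atz("top",T(785,135),.1))
E
```

```text
lens (array([0.5346, 0.2322, 0.1924]), np.float64(0.0004063570209737358))
small (array([0.5201, 0.3396, 0.1822]), np.float64(0.0020711692983503135))
slot (array([ 0.6405, -0.1705,  0.0766]), np.float64(0.0007410420426839493))
base disc z0.012 [ 0.637  -0.1714  0.012 ] [ 0.6347 -0.1634  0.012 ]
block top corners z.084
[ 0.6669 -0.1405  0.084 ]
[ 0.6614 -0.2006  0.084 ]
[ 0.6094 -0.1958  0.084 ]
[ 0.6149 -0.136   0.084 ]
block side
[ 0.6555 -0.2     0.084 ]
[ 0.6049 -0.1822  0.084 ]
[ 0.6144 -0.1293  0.084 ]
[ 0.6641 -0.1426  0.084 ]
slot at .084 [ 0.6392 -0.1694  0.084 ] [ 0.6344 -0.1614  0.084 ]
yoke L,R [ 0.6647 -0.1218  0.08  ] [ 0.622  -0.1194  0.08  ] [ 0.6532 -0.2238  0.08  ] [ 0.6089 -0.2163  0.08  ]
board top front [0.5794 0.3967 0.169 ] [0.5991 0.18   0.169 ] top back [0.592  0.4004 0.169 ] [0.6142 0.1818 0.169 ]
rack base front [0.4712 0.3893 0.01  ] [0.4942 0.1734 0.01  ] side [0.4674 0.3943 0.01  ] [0.4907 0.1748 0.01  ]
hook tips big (array([0.5115, 0.2444, 0.1523]), np.float64(0.003456297891513049)) (array([0.5131, 0.213 , 0.1526]), np.float64(0.002998984159799843))
box centre z.022 [ 0.4217 -0.1538  0.022 ] rim z.04 [ 0.4712 -0.0893  0.04  ] [ 0.4754 -0.2104  0.04  ] [ 0.3729 -0.2142  0.04  ] [ 0.3676 -0.0963  0.04  ]
yellow [0.549  0.1088 0.1   ]
```

Run:
```python
import numpy as np
a=np.radians(np.linspace(-73.55,23.45,21));r=np.linspace(.6746,.583,21)
p=np.c_[r*np.cos(a),r*np.sin(a)];print(np.round(np.diff(p,axis=0),3).tolist())
```

```text
[[0.052, 0.023], [0.05, 0.027], [0.047, 0.031], [0.044, 0.035], [0.041, 0.038], [0.037, 0.041], [0.033, 0.044], [0.029, 0.046], [0.025, 0.048], [0.021, 0.049], [0.016, 0.051], [0.012, 0.052], [0.007, 0.052], [0.003, 0.052], [-0.002, 0.052], [-0.006, 0.051], [-0.01, 0.05], [-0.014, 0.048], [-0.018, 0.047], [-0.022, 0.045]]
```

>>> move_arm(
  commands=[
    {"z":0.06},
    {"z":0.06},
    {"x":0.052,"y":0.023,"z":0.02,"rz":4},
    {"x":0.05,"y":0.027,"rz":4},
    {"x":0.047,"y":0.031,"rz":4},
    {"x":0.044,"y":0.035,"rz":4},
    {"x":0.041,"y":0.038,"rz":4},
    {"x":0.037,"y":0.041,"rz":4},
  ],
)

```text
invalid input at $.commands[0]: expected keys x, y, z, rx, ry, rz, grip
```

>>> move_arm(
  commands=[
    {"x":0.033,"y":0.044,"rz":4},
    {"x":0.029,"y":0.046,"rz":4},
    {"x":0.025,"y":0.048,"rz":4},
    {"x":0.021,"y":0.049,"rz":4},
    {"x":0.016,"y":0.051,"rz":4},
    {"x":0.012,"y":0.052,"rz":4},
    {"x":0.007,"y":0.052,"rz":4},
    {"x":0.003,"y":0.052,"rz":4},
  ],
)

```text
invalid input at $.commands[0]: expected keys x, y, z, rx, ry, rz, grip
```

>>> move_arm(
  commands=[
    {"x":-0.002,"y":0.052,"rz":4},
    {"x":-0.006,"y":0.051,"rz":4},
    {"x":-0.01,"y":0.05,"rz":4},
    {"x":-0.014,"y":0.048,"rz":4},
    {"x":-0.018,"y":0.047,"rz":4},
    {"x":-0.022,"y":0.045,"rz":3},
    {"grip":0.05},
    {},
  ],
)

```text
invalid input at $.commands[0]: expected keys x, y, z, rx, ry, rz, grip
```

>>> move_arm(
  commands=[
    {"x":0,"y":0,"z":0.06,"rx":0,"ry":0,"rz":0,"grip":0.06},
    {"x":0,"y":0,"z":0.06,"rx":0,"ry":0,"rz":0,"grip":0.06},
    {"x":0.052,"y":0.023,"z":0.02,"rx":0,"ry":0,"rz":4,"grip":0.06},
    {"x":0.05,"y":0.027,"z":0,"rx":0,"ry":0,"rz":4,"grip":0.06},
    {"x":0.047,"y":0.031,"z":0,"rx":0,"ry":0,"rz":4,"grip":0.06},
    {"x":0.044,"y":0.035,"z":0,"rx":0,"ry":0,"rz":4,"grip":0.06},
    {"x":0.041,"y":0.038,"z":0,"rx":0,"ry":0,"rz":4,"grip":0.06},
    {"x":0.037,"y":0.041,"z":0,"rx":0,"ry":0,"rz":4,"grip":0.06},
  ],
)

```text
time: 1.1
tool_pos: [0.4631, -0.4509, 0.3708]
eef_rot: [-180.0, 0.0, 40.6]
ft_force: [-0.1, -0.0, -0.4]
grip_width: 0.701
grip_force: 0.0
```

>>> move_arm(
  commands=[
    {"x":0.033,"y":0.044,"z":0,"rx":0,"ry":0,"rz":4,"grip":0.06},
    {"x":0.029,"y":0.046,"z":0,"rx":0,"ry":0,"rz":4,"grip":0.06},
    {"x":0.025,"y":0.048,"z":0,"rx":0,"ry":0,"rz":4,"grip":0.06},
    {"x":0.021,"y":0.049,"z":0,"rx":0,"ry":0,"rz":4,"grip":0.06},
    {"x":0.016,"y":0.051,"z":0,"rx":0,"ry":0,"rz":4,"grip":0.06},
    {"x":0.012,"y":0.052,"z":0,"rx":0,"ry":0,"rz":4,"grip":0.06},
    {"x":0.007,"y":0.052,"z":0,"rx":0,"ry":0,"rz":4,"grip":0.06},
    {"x":0.003,"y":0.052,"z":0,"rx":0,"ry":0,"rz":4,"grip":0.06},
  ],
)

```text
time: 2.1
tool_pos: [0.6079, -0.0567, 0.3709]
eef_rot: [-180.0, 0.0, 72.6]
ft_force: [-0.0, -1.1, -0.1]
grip_width: 0.696
grip_force: 0.0
```

>>> move_arm(
  commands=[
    {"x":-0.002,"y":0.052,"z":0,"rx":0,"ry":0,"rz":4,"grip":0.05},
    {"x":-0.006,"y":0.051,"z":0,"rx":0,"ry":0,"rz":4,"grip":0.05},
    {"x":-0.01,"y":0.05,"z":0,"rx":0,"ry":0,"rz":4,"grip":0.05},
    {"x":-0.014,"y":0.048,"z":0,"rx":0,"ry":0,"rz":4,"grip":0.05},
    {"x":-0.018,"y":0.047,"z":0,"rx":0,"ry":0,"rz":4,"grip":0.05},
    {"x":-0.022,"y":0.045,"z":0,"rx":0,"ry":0,"rz":3,"grip":0.05},
    {"x":0,"y":0,"z":0,"rx":0,"ry":0,"rz":0,"grip":0.05},
  ],
)

```text
time: 2.98
tool_pos: [0.5336, 0.2385, 0.3714]
eef_rot: [-180.0, -0.1, 95.8]
ft_force: [-0.1, -0.6, -0.2]
grip_width: 0.587
grip_force: 0.0
```

>>> move_arm(
  commands=[
    {"x":0.001,"y":-0.008,"z":-0.05,"rx":0,"ry":0,"rz":0,"grip":0.05},
    {"x":0,"y":0,"z":-0.055,"rx":0,"ry":0,"rz":0,"grip":0.05},
    {"x":0,"y":0,"z":0,"rx":0,"ry":0,"rz":0,"grip":0.05},
  ],
)

```text
time: 3.35
tool_pos: [0.5356, 0.2247, 0.2631]
eef_rot: [-179.6, 0.1, 95.4]
ft_force: [-0.2, -0.5, 1.4]
grip_width: 0.587
grip_force: 0.0
```

Run:
```python
from h import *
s=cams.grab_frame("side")[:,:,::-1];t=cams.grab_frame("top")[:,:,::-1]
p=arm.observe()["tool_pos"];print(p,proj("side",p),proj("top",p))
c=lambda im,x,y:cv2.resize(im[y:y+100,x:x+80],None,fx=5,fy=5,interpolation=cv2.INTER_CUBIC)
cv2.imwrite("pics/c3.png",np.hstack([c(s,225,165),c(t,205,150)]))
```

```text
[0.5375 0.2266 0.2678] [261.5157 195.6957] [243.8131 191.3969]
```

View pics/c3.png

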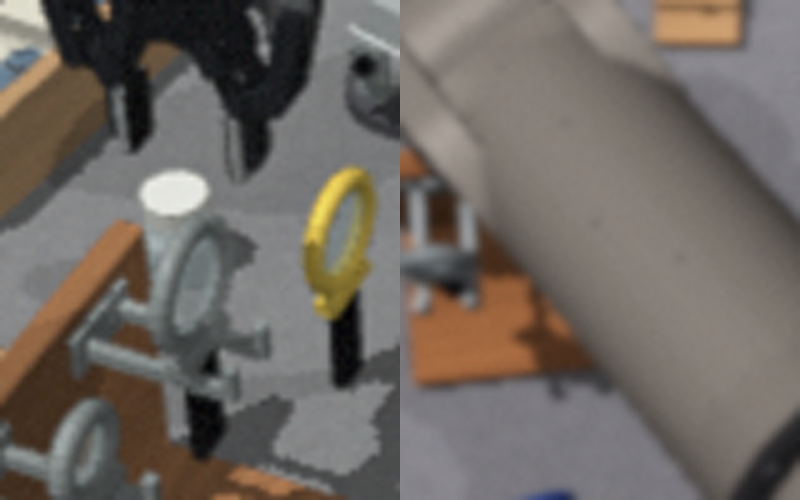

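The fingertips straddle the ring as intended, at crop (130,150) and (240,180), with the ring centre at crop (190,280). I'll shift 4 mm in y, go down and grip.

>>> move_arm(
  commands=[
    {"x":-0.001,"y":0.001,"z":-0.03,"rx":0,"ry":0,"rz":0,"grip":0.05},
    {"x":0,"y":0,"z":-0.03,"rx":0,"ry":0,"rz":0,"grip":0.05},
    {"x":0,"y":0,"z":0,"rx":0,"ry":0,"rz":0,"grip":0.05},
    {"x":0,"y":0,"z":0,"rx":0,"ry":0,"rz":0,"grip":0.05},
  ],
)

```text
time: 3.95
tool_pos: [0.537, 0.2282, 0.2087]
eef_rot: [179.9, -0.0, 95.4]
ft_force: [-0.1, -0.4, -0.3]
grip_width: 0.583
grip_force: 0.0
```

>>> move_arm(
  commands=[
    {"x":-0.001,"y":0.002,"z":-0.003,"rx":0,"ry":0,"rz":0,"grip":0.03},
    {"x":0,"y":0,"z":0,"rx":0,"ry":0,"rz":0,"grip":0.0},
    {"x":0,"y":0,"z":0,"rx":0,"ry":0,"rz":0,"grip":0.0},
    {"x":0,"y":0,"z":0,"rx":0,"ry":0,"rz":0,"grip":0.0},
    {"x":0,"y":0,"z":0,"rx":0,"ry":0,"rz":0,"grip":0.0},
  ],
  force=60,
)

```text
time: 4.58
tool_pos: [0.5351, 0.2299, 0.204]
eef_rot: [180.0, -0.0, 95.4]
ft_force: [-0.8, -0.2, 6.1]
grip_width: 0.126
grip_force: 60.1
```

>>> move_arm(
  commands=[
    {"x":0,"y":0,"z":0.01,"rx":0,"ry":0,"rz":0,"grip":0.0},
    {"x":0,"y":0,"z":0.025,"rx":0,"ry":0,"rz":0,"grip":0.0},
    {"x":0,"y":0,"z":0.035,"rx":0,"ry":0,"rz":0,"grip":0.0},
    {"x":0,"y":0,"z":0.04,"rx":0,"ry":0,"rz":0,"grip":0.0},
    {"x":0,"y":0,"z":0.04,"rx":0,"ry":0,"rz":0,"grip":0.0},
    {"x":0,"y":0,"z":0,"rx":0,"ry":0,"rz":0,"grip":0.0},
  ],
)

```text
time: 5.32
tool_pos: [0.5357, 0.2303, 0.3568]
eef_rot: [179.7, -0.1, 95.4]
ft_force: [-0.5, 0.3, -1.6]
grip_width: 0.125
grip_force: 59.0
```

>>> move_arm(
  commands=[
    {"x":0.012,"y":-0.03,"z":0,"rx":0,"ry":0,"rz":-1,"grip":0.0},
    {"x":0.013,"y":-0.05,"z":0,"rx":0,"ry":0,"rz":-2,"grip":0.0},
    {"x":0.013,"y":-0.055,"z":0,"rx":0,"ry":0,"rz":-2,"grip":0.0},
    {"x":0.013,"y":-0.055,"z":0,"rx":0,"ry":0,"rz":-2,"grip":0.0},
    {"x":0.013,"y":-0.055,"z":0,"rx":0,"ry":0,"rz":-2,"grip":0.0},
    {"x":0.013,"y":-0.055,"z":0,"rx":0,"ry":0,"rz":-2,"grip":0.0},
    {"x":0.013,"y":-0.05,"z":0,"rx":0,"ry":0,"rz":-0.5,"grip":0.0},
    {"x":0.011,"y":-0.047,"z":-0.02,"rx":0,"ry":0,"rz":0,"grip":0.0},
  ],
)

```text
time: 6.32
tool_pos: [0.6364, -0.1693, 0.3337]
eef_rot: [179.9, 0.0, 83.9]
ft_force: [1.1, 0.8, -2.1]
grip_width: 0.127
grip_force: 59.1
```

>>> move_arm(
  commands=[
    {"x":0,"y":0,"z":-0.05,"rx":0,"ry":0,"rz":0,"grip":0.0},
    {"x":0,"y":0,"z":-0.05,"rx":0,"ry":0,"rz":0,"grip":0.0},
    {"x":0,"y":0,"z":0,"rx":0,"ry":0,"rz":0,"grip":0.0},
    {"x":0,"y":0,"z":0,"rx":0,"ry":0,"rz":0,"grip":0.0},
  ],
)

```text
time: 6.82
tool_pos: [0.6366, -0.1673, 0.2351]
eef_rot: [179.9, -0.0, 83.9]
ft_force: [0.3, -0.3, -0.1]
grip_width: 0.131
grip_force: 59.1
```

Run:
```python
from h import *
s=cams.grab_frame("side")[:,:,::-1];t=cams.grab_frame("top")[:,:,::-1]
o=arm.observe();p=o["tool_pos"];print(p,o["eef_rot"],proj("side",p),proj("top",p))
c=lambda im,x,y:cv2.resize(im[y:y+75,x:x+50],None,fx=8,fy=8,interpolation=cv2.INTER_CUBIC)
cv2.imwrite("pics/c4.png",np.hstack([c(s,285,125),c(t,343,150)]))
```

```text
[ 0.637  -0.1674  0.2358] [179.8227   0.0186  83.9379] [308.6165 121.0396] [371.8701 161.0532]
```

View pics/c4.png

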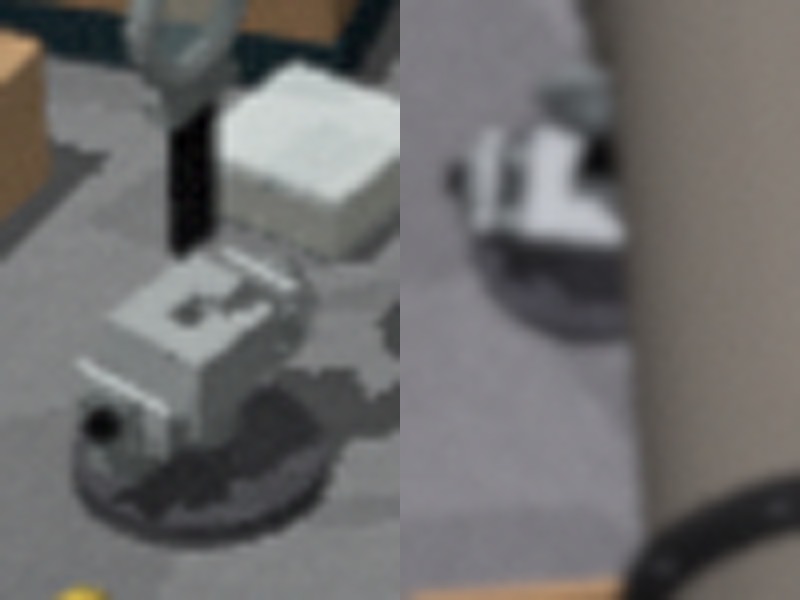

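Run:
```python
from h import *
tip=np.array([.637,-.1674,.1138])
print("pred tip",proj("side",tip),"seen 308.75,156.5")
for q in([.637,-.1674,.084],[.637,-.1574,.084],[.647,-.1674,.084],[.637,-.1674,.08]):print(q,proj("side",q),proj("top",q))
```

```text
pred tip [309.4958 155.1603] seen 308.75,156.5
[0.637, -0.1674, 0.084] [309.6958 162.9864] [366.9326 173.6292]
[0.637, -0.1574, 0.084] [308.1369 164.5937] [364.0223 173.6663]
[0.647, -0.1674, 0.084] [306.9529 162.143 ] [366.8327 170.8166]
[0.637, -0.1674, 0.08] [309.7223 164.0226] [366.8142 173.9302]
```

The handle tip is at side (308.75,156.5), above the slot at (309.4,163.8) and aligned to about 2 mm. I'll go down gently by feel.

>>> move_arm(
  commands=[
    {"x":0,"y":-0.001,"z":-0.015,"rx":0,"ry":0,"rz":0,"grip":0.0},
    {"x":0,"y":0,"z":-0.01,"rx":0,"ry":0,"rz":0,"grip":0.0},
    {"x":0,"y":0,"z":-0.003,"rx":0,"ry":0,"rz":0,"grip":0.0},
    {"x":0,"y":0,"z":-0.002,"rx":0,"ry":0,"rz":0,"grip":0.0},
    {"x":0,"y":0,"z":-0.002,"rx":0,"ry":0,"rz":0,"grip":0.0},
    {"x":0,"y":0,"z":0,"rx":0,"ry":0,"rz":0,"grip":0.0},
  ],
)

```text
time: 7.68
tool_pos: [0.636, -0.1684, 0.2014]
eef_rot: [180.0, -0.0, 83.9]
ft_force: [-0.1, -0.0, -1.2]
grip_width: 0.125
grip_force: 59.1
```

>>> move_arm(
  commands=[
    {"x":0,"y":0,"z":-0.002,"rx":0,"ry":0,"rz":0,"grip":0.0},
    {"x":0,"y":0,"z":-0.002,"rx":0,"ry":0,"rz":0,"grip":0.0},
    {"x":0,"y":0,"z":0,"rx":0,"ry":0,"rz":0,"grip":0.0},
  ],
)

```text
time: 8.05
tool_pos: [0.6361, -0.1684, 0.1973]
eef_rot: [180.0, -0.0, 83.9]
ft_force: [2.9, -0.5, -2.3]
grip_width: 0.13
grip_force: 59.1
```

>>> move_arm(
  commands=[
    {"x":0.001,"y":0,"z":-0.002,"rx":0,"ry":0,"rz":0,"grip":0.0},
    {"x":0,"y":0,"z":-0.002,"rx":0,"ry":0,"rz":0,"grip":0.0},
    {"x":0,"y":0,"z":0,"rx":0,"ry":0,"rz":0,"grip":0.0},
  ],
)

```text
time: 8.43
tool_pos: [0.6369, -0.1684, 0.193]
eef_rot: [-180.0, -0.0, 83.9]
ft_force: [1.9, -0.3, -2.0]
grip_width: 0.123
grip_force: 59.1
```

>>> move_arm(
  commands=[
    {"x":0,"y":0,"z":-0.003,"rx":0,"ry":0,"rz":0,"grip":0.0},
    {"x":0,"y":0,"z":-0.003,"rx":0,"ry":0,"rz":0,"grip":0.0},
    {"x":0,"y":0,"z":0,"rx":0,"ry":0,"rz":0,"grip":0.0},
  ],
)

```text
time: 8.8
tool_pos: [0.637, -0.1684, 0.1871]
eef_rot: [180.0, -0.0, 83.9]
ft_force: [4.3, -0.8, -3.2]
grip_width: 0.126
grip_force: 59.3
```

>>> move_arm(
  commands=[
    {"x":0.001,"y":0,"z":-0.003,"rx":0,"ry":0,"rz":0,"grip":0.0},
    {"x":0,"y":0,"z":-0.003,"rx":0,"ry":0,"rz":0,"grip":0.0},
    {"x":0,"y":0,"z":0,"rx":0,"ry":0,"rz":0,"grip":0.0},
  ],
)

```text
time: 9.18
tool_pos: [0.6379, -0.1684, 0.181]
eef_rot: [-180.0, -0.0, 83.9]
ft_force: [2.9, -0.3, -1.0]
grip_width: 0.129
grip_force: 59.4
```

>>> move_arm(
  commands=[
    {"x":0,"y":0,"z":-0.003,"rx":0,"ry":0,"rz":0,"grip":0.0},
    {"x":0,"y":0,"z":-0.003,"rx":0,"ry":0,"rz":0,"grip":0.0},
    {"x":0,"y":0,"z":0,"rx":0,"ry":0,"rz":0,"grip":0.0},
  ],
)

```text
time: 9.55
tool_pos: [0.6381, -0.1684, 0.1754]
eef_rot: [180.0, 0.0, 83.9]
ft_force: [2.9, -0.0, 3.7]
grip_width: 0.124
grip_force: 60.2
```

>>> move_arm(
  commands=[
    {"x":0,"y":0,"z":-0.002,"rx":0,"ry":0,"rz":0,"grip":0.0},
    {"x":0,"y":0,"z":-0.002,"rx":0,"ry":0,"rz":0,"grip":0.0},
    {"x":0,"y":0,"z":0,"rx":0,"ry":0,"rz":0,"grip":0.0},
  ],
)

```text
time: 9.93
tool_pos: [0.6385, -0.1685, 0.1723]
eef_rot: [179.9, 0.0, 83.9]
ft_force: [-1.1, 0.1, 12.6]
grip_width: 0.127
grip_force: 61.4
```

Run:
```python
from h import *
s=cams.grab_frame("side")[:,:,::-1];t=cams.grab_frame("top")[:,:,::-1]
o=arm.observe();print(o["tool_pos"],o["ft_force"],o["moment"])
c=lambda im,x,y:cv2.resize(im[y:y+75,x:x+50],None,fx=8,fy=8,interpolation=cv2.INTER_CUBIC)
cv2.imwrite("pics/c5.png",np.hstack([c(s,285,125),c(t,343,150)]))
```

```text
[ 0.6385 -0.1685  0.1723] [-0.3656 -0.9983 12.8009] [-0.0356 -0.4538 -0.1052]
```

View pics/c5.png

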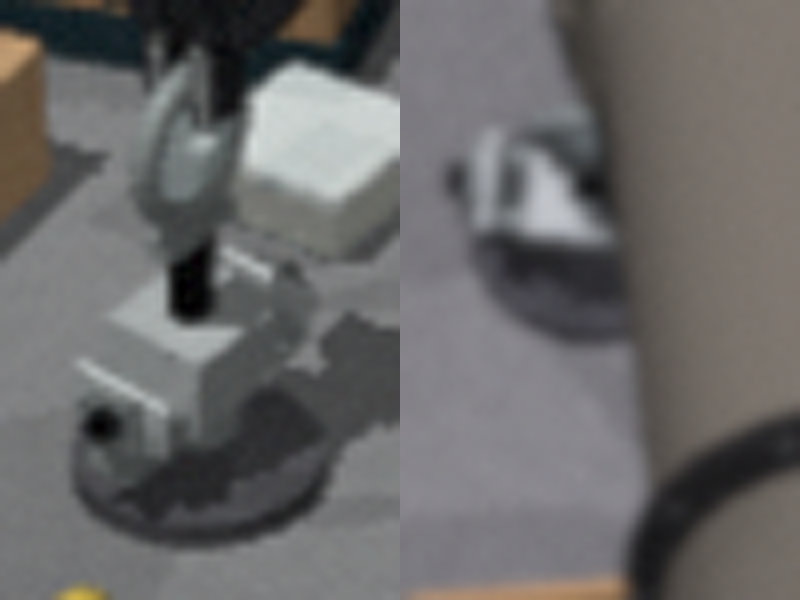

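The side crop shows the handle in the slot, with about 33 mm showing between shoulder and mouth (rows 245 to 318), so it is near home. I'll press a little more to confirm it has reached the floor.

>>> move_arm(
  commands=[
    {"x":0,"y":0,"z":-0.002,"rx":0,"ry":0,"rz":0,"grip":0.0},
    {"x":0,"y":0,"z":-0.001,"rx":0,"ry":0,"rz":0,"grip":0.0},
    {"x":0,"y":0,"z":0,"rx":0,"ry":0,"rz":0,"grip":0.0},
  ],
)

```text
time: 10.4
tool_pos: [0.639, -0.1686, 0.1704]
eef_rot: [179.8, 0.0, 83.9]
ft_force: [-1.7, 1.1, 23.7]
grip_width: 0.129
grip_force: 62.6
```

>>> move_arm(
  commands=[
    {"x":0,"y":0,"z":-0.002,"rx":0,"ry":0,"rz":0,"grip":0.0},
    {"x":0,"y":0,"z":-0.001,"rx":0,"ry":0,"rz":0,"grip":0.0},
    {"x":0,"y":0,"z":0,"rx":0,"ry":0,"rz":0,"grip":0.0},
  ],
)

```text
time: 10.78
tool_pos: [0.6404, -0.1688, 0.1698]
eef_rot: [179.6, 0.1, 83.9]
ft_force: [-5.0, 0.4, 45.5]
grip_width: 0.127
grip_force: 66.1
```

Force rises stiffly, so it has reached the floor. I'll ease off, then swivel about 2° and tilt along the arc about the pivot.

>>> move_arm(
  commands=[
    {"x":0,"y":0,"z":0.003,"rx":0,"ry":0,"rz":0,"grip":0.0},
    {"x":0,"y":0,"z":0,"rx":0,"ry":0,"rz":0,"grip":0.0},
    {"x":0,"y":0,"z":0,"rx":0,"ry":0,"rz":0,"grip":0.0},
  ],
)

```text
time: 11.15
tool_pos: [0.6394, -0.1686, 0.1703]
eef_rot: [179.8, 0.0, 83.9]
ft_force: [2.1, -1.3, 19.7]
grip_width: 0.129
grip_force: 62.7
```

>>> move_arm(
  commands=[
    {"x":0,"y":0,"z":0,"rx":0,"ry":0,"rz":2,"grip":0.0},
    {"x":-0.0057,"y":0.0004,"z":-0.0001,"rx":-0.23,"ry":-3,"rz":0,"grip":0.0},
    {"x":-0.0057,"y":0.0004,"z":-0.0005,"rx":-0.23,"ry":-3,"rz":0,"grip":0.0},
    {"x":-0.0057,"y":0.0004,"z":-0.0008,"rx":-0.23,"ry":-3,"rz":0,"grip":0.0},
    {"x":-0.0056,"y":0.0004,"z":-0.001,"rx":-0.23,"ry":-3,"rz":0,"grip":0.0},
    {"x":0,"y":0,"z":0,"rx":0,"ry":0,"rz":0,"grip":0.0},
  ],
)

```text
time: 11.9
tool_pos: [0.6163, -0.167, 0.1676]
eef_rot: [167.7, 0.1, 85.9]
ft_force: [6.5, 0.4, 8.5]
grip_width: 0.126
grip_force: 61.5
```

>>> move_arm(
  commands=[
    {"x":-0.0056,"y":0.0004,"z":-0.0013,"rx":-0.23,"ry":-3,"rz":0,"grip":0.0},
    {"x":-0.0055,"y":0.0004,"z":-0.0016,"rx":-0.23,"ry":-3,"rz":0,"grip":0.0},
    {"x":-0.0054,"y":0.0004,"z":-0.0019,"rx":-0.23,"ry":-3,"rz":0,"grip":0.0},
    {"x":-0.0053,"y":0.0004,"z":-0.0022,"rx":-0.23,"ry":-3,"rz":0,"grip":0.0},
    {"x":0,"y":0,"z":0,"rx":0,"ry":0,"rz":0,"grip":0.0},
  ],
)

```text
time: 12.52
tool_pos: [0.5942, -0.1652, 0.1599]
eef_rot: [155.7, 0.1, 85.9]
ft_force: [9.7, -0.2, 2.0]
grip_width: 0.126
grip_force: 60.6
```

>>> move_arm(
  commands=[
    {"x":-0.0052,"y":0.0004,"z":-0.0025,"rx":-0.23,"ry":-3,"rz":0,"grip":0.0},
    {"x":-0.0051,"y":0.0004,"z":-0.0028,"rx":-0.23,"ry":-3,"rz":0,"grip":0.0},
    {"x":-0.0049,"y":0.0004,"z":-0.003,"rx":-0.23,"ry":-3,"rz":0,"grip":0.0},
    {"x":-0.0047,"y":0.0004,"z":-0.0033,"rx":-0.23,"ry":-3,"rz":0,"grip":0.0},
    {"x":0,"y":0,"z":0,"rx":0,"ry":0,"rz":0,"grip":0.0},
  ],
)

```text
time: 13.15
tool_pos: [0.5775, -0.1689, 0.148]
eef_rot: [148.1, 1.0, 85.6]
ft_force: [-11.7, 5.7, 44.3]
grip_width: 0.131
grip_force: 84.6
```

Run:
```python
from h import *
s=cams.grab_frame("side")[:,:,::-1];t=cams.grab_frame("top")[:,:,::-1]
o=arm.observe();print(o["tool_pos"],o["eef_rot"],o["ft_force"],o["moment"])
c=lambda im,x,y:cv2.resize(im[y:y+100,x:x+66],None,fx=6,fy=6,interpolation=cv2.INTER_CUBIC)
cv2.imwrite("pics/c6.png",np.hstack([c(s,290,120),c(t,333,150)]))
```

```text
[ 0.5777 -0.1688  0.1481] [148.116    0.9467  85.5608] [-12.4811   2.8836  43.63  ] [ 0.6783 -3.55    0.5581]
```

View pics/c6.png

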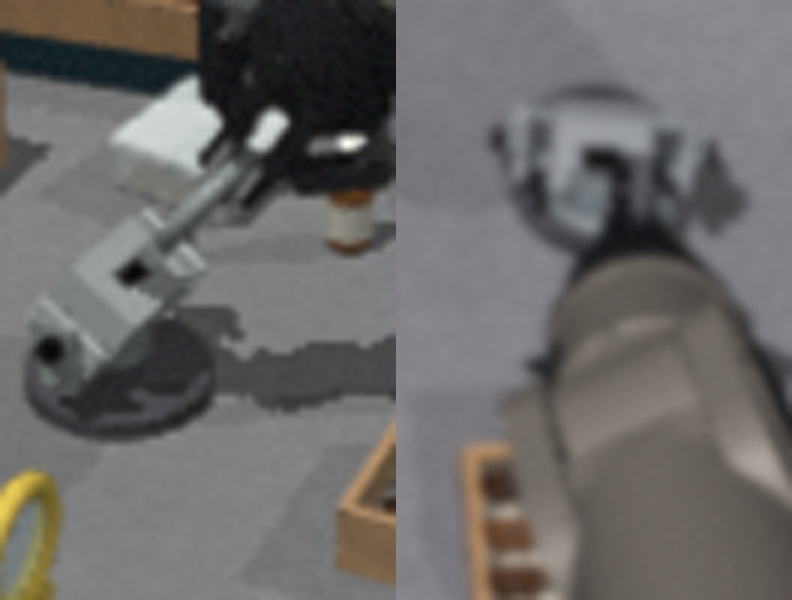

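Run:
```python
from h import *
from scipy.spatial.transform import Rotation as R
o=arm.observe();print(o["joints"],o["joint_efforts"]);M=R.from_euler("xyz",o["eef_rot"],degrees=True).as_matrix();print(M)
print("floor?",o["tool_pos"]+M[:,2]*.120)
```

```text
[ 45.7182  15.7216 -37.609  127.9103  40.8034   9.8074 -30.8394] [  1.6407 -38.0547  -1.6996 -22.226    0.6417   2.6232  -0.2971]
[[ 0.0774  0.8472  0.5255]
 [ 0.9969 -0.057  -0.0549]
 [-0.0165  0.5281 -0.849 ]]
floor? [ 0.6408 -0.1754  0.0463]
```

Joint 6 is at its limit (9.8°), so the tool can't lean any further. I'll undo the last step to relieve the load, then let go and push the lens the rest of the way with shut fingers.

>>> move_arm(
  commands=[
    {"x":0.003,"y":-0.0004,"z":0.0033,"rx":0.23,"ry":3,"rz":0,"grip":0.0},
    {"x":0,"y":0,"z":0,"rx":0,"ry":0,"rz":0,"grip":0.0},
    {"x":0,"y":0,"z":0,"rx":0,"ry":0,"rz":0,"grip":0.0},
  ],
)

```text
time: 13.62
tool_pos: [0.581, -0.1693, 0.1512]
eef_rot: [151.1, 0.9, 85.6]
ft_force: [-1.2, 1.6, 31.4]
grip_width: 0.127
grip_force: 80.2
```

>>> move_arm(
  commands=[
    {"x":-0.001,"y":0,"z":0.0015,"rx":0,"ry":0,"rz":0,"grip":0.0},
    {"x":0,"y":0,"z":0,"rx":0,"ry":0,"rz":0,"grip":0.0},
  ],
)

```text
time: 13.88
tool_pos: [0.5797, -0.1689, 0.1517]
eef_rot: [151.2, 0.9, 85.6]
ft_force: [13.6, -0.7, 6.3]
grip_width: 0.127
grip_force: 80.6
```

>>> move_arm(
  commands=[
    {"x":0,"y":0,"z":0,"rx":0,"ry":0,"rz":0,"grip":0.02},
    {"x":0,"y":0,"z":0,"rx":0,"ry":0,"rz":0,"grip":0.04},
    {"x":0,"y":0,"z":0,"rx":0,"ry":0,"rz":0,"grip":0.04},
    {"x":0,"y":0,"z":0,"rx":0,"ry":0,"rz":0,"grip":0.04},
  ],
)

```text
time: 14.38
tool_pos: [0.5759, -0.1693, 0.1487]
eef_rot: [151.6, 0.9, 85.5]
ft_force: [-0.5, 0.2, -0.3]
grip_width: 0.465
grip_force: 0.0
```

>>> move_arm(
  commands=[
    {"x":-0.01,"y":0.001,"z":0.0175,"rx":0,"ry":0,"rz":0,"grip":0.04},
    {"x":-0.015,"y":0.0015,"z":0.026,"rx":0,"ry":0,"rz":0,"grip":0.04},
    {"x":-0.02,"y":0.002,"z":0.035,"rx":0,"ry":0,"rz":0,"grip":0.04},
    {"x":-0.02,"y":0.002,"z":0.035,"rx":0,"ry":0,"rz":0,"grip":0.04},
    {"x":0,"y":0.04,"z":0.045,"rx":0,"ry":6,"rz":0,"grip":0.04},
    {"x":0,"y":0.05,"z":0.02,"rx":0,"ry":6,"rz":0,"grip":0.04},
    {"x":0,"y":0.06,"z":0,"rx":0,"ry":8,"rz":0,"grip":0.0},
    {"x":0,"y":0.06,"z":0,"rx":0,"ry":8,"rz":0,"grip":0.0},
  ],
)

```text
time: 15.38
tool_pos: [0.5195, 0.0142, 0.3124]
eef_rot: [175.7, 2.1, 86.2]
ft_force: [0.0, -0.8, 0.3]
grip_width: 0.047
grip_force: 0.0
```

Run:
```python
from h import *
s=cams.grab_frame("side")[:,:,::-1];t=cams.grab_frame("top")[:,:,::-1]
cv2.imwrite("pics/s7.png",s);cv2.imwrite("pics/t7.png",t)
o=arm.observe();print(o["tool_pos"],o["eef_rot"],o["ft_force"],o["joints"])
c=lambda im,x,y:cv2.resize(im[y:y+100,x:x+66],None,fx=6,fy=6,interpolation=cv2.INTER_CUBIC)
cv2.imwrite("pics/c7.png",np.hstack([c(s,290,120),c(t,333,150)]))
```

```text
[0.5201 0.0207 0.3116] [175.7642   1.6916  86.8487] [0.5531 0.392  0.0195] [ 50.7179  12.7885 -69.4219 105.7096  16.3714  67.1437 -27.0189]
```

View pics/c7.png

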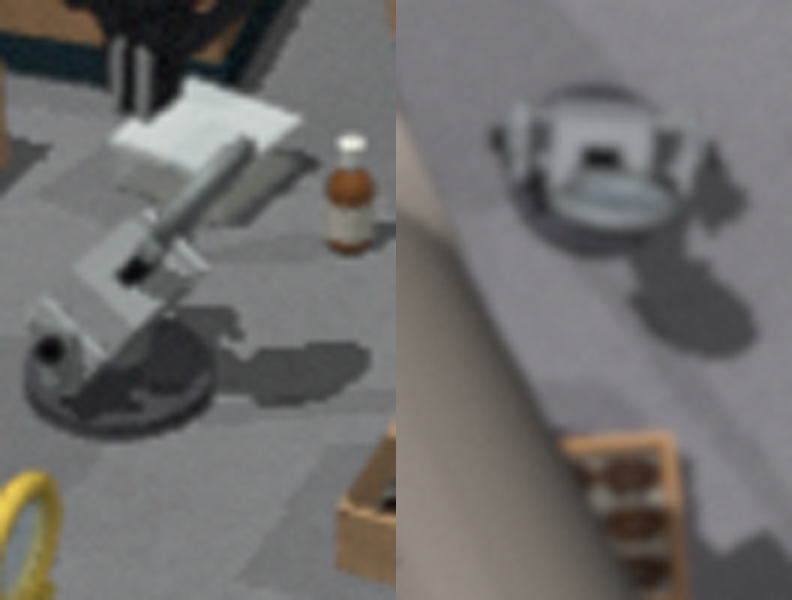

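The lens leans towards the box, with its centre at about side (324,152) and top (369.5,184). Now I'll work out the aim.

Run:
```python
from h import *
L,e=tri((324.2,152),(369.5,183.8));M,e2=tri((312.2,164.7),(367.3,176.3))
print("lens",L,e,"mouth",M,e2)
P0=np.array([.637,-.169,.06]);B=np.array([.4217,-.1538,.022])
v=L-P0;print("tilt from pivot",np.degrees(np.arctan2(-v[0],v[2])),np.linalg.norm(v))
for th in(26,28,30,32,34,37,40):
  for ps in(-4,):
    t,p=np.radians([th,ps]);x=np.array([np.cos(p),np.sin(p),0]);z=-x*np.sin(t)+[0,0,np.cos(t)];y=np.array([-x[1],x[0],0])
    l=P0+.101*z; print(th,l,proj("side",l),proj("top",l),"top of ring",proj("side",l+.036*z),proj("top",l+.036*z),"y,z err",(B-l)@y,(B-l)@z)
```

```text
lens [ 0.5863 -0.1686  0.1408] 0.0008051321725887298 mouth [ 0.6288 -0.1689  0.0792] 2.6462274351111563e-05
tilt from pivot 32.08963349741924 0.09542277411932489
26 [ 0.5928 -0.1659  0.1508] [321.6236 149.0996] [369.0157 181.3846] top of ring [326.0186 141.5497] [369.9157 183.6975] y,z err 0.00014440476683916736 -0.04053796975219963
28 [ 0.5897 -0.1657  0.1492] [322.4981 149.8404] [368.9308 182.4305] top of ring [327.2281 142.5707] [369.7974 185.146 ] y,z err 0.000144404766839162 -0.033223220159529915
30 [ 0.5866 -0.1655  0.1475] [323.3571 150.6058] [368.8432 183.4661] top of ring [328.416  143.6266] [369.6752 186.5791] y,z err 0.0001444047668391665 -0.025991046132883288
32 [ 0.5836 -0.1653  0.1457] [324.1993 151.3949] [368.753  184.4898] top of ring [329.5804 144.7159] [369.5492 187.9947] y,z err 0.00014440476683916768 -0.018850258962280077
34 [ 0.5807 -0.1651  0.1437] [325.0236 152.2066] [368.6602 185.5002] top of ring [330.7196 145.8369] [369.4198 189.3907] y,z err 0.00014440476683917397 -0.011809558596933839
37 [ 0.5764 -0.1648  0.1407] [326.224  153.4638] [368.5166 186.9878] top of ring [332.3775 147.5743] [369.2195 191.4435] y,z err 0.00014440476683918232 -0.001454899284909229
40 [ 0.5722 -0.1645  0.1374] [327.3775 154.7651] [368.3681 188.4377] top of ring [333.9695 149.3738] [369.0126 193.4409] y,z err 0.00014440476683917454 0.008626913825350474
```

Tilt is about 31° and about 37.5° is wanted. I'll press down on the ring's top edge with shut fingers until the TCP is at z≈0.172, which also keeps the handle seated.

>>> move_arm(
  commands=[
    {"x":0.01,"y":-0.03,"z":0,"rx":0,"ry":1,"rz":0,"grip":0.0},
    {"x":0.01,"y":-0.045,"z":0,"rx":0,"ry":1,"rz":0,"grip":0.0},
    {"x":0.01,"y":-0.045,"z":0,"rx":0,"ry":1,"rz":0,"grip":0.0},
    {"x":0.01,"y":-0.045,"z":0,"rx":0,"ry":1,"rz":0,"grip":0.0},
    {"x":0.005,"y":-0.025,"z":0,"rx":0,"ry":0,"rz":0,"grip":0.0},
    {"x":0,"y":0,"z":0,"rx":0,"ry":0,"rz":0,"grip":0.0},
  ],
)

```text
time: 16.23
tool_pos: [0.5643, -0.1779, 0.3112]
eef_rot: [179.6, 2.1, 86.3]
ft_force: [-1.0, -0.1, -0.5]
grip_width: 0.003
grip_force: 0.0
```

Run:
```python
from h import *
o=arm.observe();print(o["tool_pos"],o["eef_rot"],o["joints"])
```

```text
[ 0.5643 -0.1779  0.3112] [179.5814   2.122   86.3082] [ 57.968   22.8601 -62.1275  95.4149  23.1256  74.5006 -12.2959]
```

>>> move_arm(
  commands=[
    {"x":0,"y":0.011,"z":-0.04,"rx":2,"ry":0,"rz":0,"grip":0.0},
    {"x":0,"y":0,"z":-0.045,"rx":0,"ry":0,"rz":0,"grip":0.0},
    {"x":0,"y":0,"z":-0.03,"rx":0,"ry":0,"rz":0,"grip":0.0},
    {"x":0,"y":0,"z":-0.01,"rx":0,"ry":0,"rz":0,"grip":0.0},
    {"x":0,"y":0,"z":-0.003,"rx":0,"ry":0,"rz":0,"grip":0.0},
    {"x":0,"y":0,"z":0,"rx":0,"ry":0,"rz":0,"grip":0.0},
  ],
)

```text
time: 16.98
tool_pos: [0.565, -0.1648, 0.1848]
eef_rot: [179.6, 0.2, 86.5]
ft_force: [0.2, -0.8, 0.3]
grip_width: 0.001
grip_force: 0.0
```

>>> move_arm(
  commands=[
    {"x":0,"y":0,"z":-0.0015,"rx":0,"ry":0,"rz":0,"grip":0.0},
    {"x":0,"y":0,"z":-0.0015,"rx":0,"ry":0,"rz":0,"grip":0.0},
    {"x":0,"y":0,"z":0,"rx":0,"ry":0,"rz":0,"grip":0.0},
  ],
)

```text
time: 17.35
tool_pos: [0.5645, -0.1651, 0.1808]
eef_rot: [179.7, 0.2, 86.4]
ft_force: [-0.6, -0.1, -0.1]
grip_width: 0.001
grip_force: 0.0
```

>>> move_arm(
  commands=[
    {"x":0,"y":0,"z":-0.0015,"rx":0,"ry":0,"rz":0,"grip":0.0},
    {"x":0,"y":0,"z":-0.0015,"rx":0,"ry":0,"rz":0,"grip":0.0},
    {"x":0,"y":0,"z":0,"rx":0,"ry":0,"rz":0,"grip":0.0},
  ],
)

```text
time: 17.73
tool_pos: [0.5644, -0.165, 0.1776]
eef_rot: [179.7, 0.2, 86.5]
ft_force: [0.2, -0.1, 0.3]
grip_width: 0.0
grip_force: 0.0
```

>>> move_arm(
  commands=[
    {"x":0,"y":0,"z":-0.0015,"rx":0,"ry":0,"rz":0,"grip":0.0},
    {"x":0,"y":0,"z":-0.001,"rx":0,"ry":0,"rz":0,"grip":0.0},
    {"x":0,"y":0,"z":0,"rx":0,"ry":0,"rz":0,"grip":0.0},
  ],
)

```text
time: 18.1
tool_pos: [0.5645, -0.1651, 0.1752]
eef_rot: [179.7, 0.2, 86.5]
ft_force: [0.6, 0.6, 0.4]
grip_width: 0.0
grip_force: 0.0
```

>>> move_arm(
  commands=[
    {"x":0,"y":0,"z":-0.0015,"rx":0,"ry":0,"rz":0,"grip":0.0},
    {"x":0,"y":0,"z":-0.0015,"rx":0,"ry":0,"rz":0,"grip":0.0},
    {"x":0,"y":0,"z":0,"rx":0,"ry":0,"rz":0,"grip":0.0},
  ],
)

```text
time: 18.48
tool_pos: [0.5643, -0.1649, 0.1727]
eef_rot: [179.7, 0.2, 86.5]
ft_force: [-6.9, 0.8, 13.2]
grip_width: 0.001
grip_force: 7.0
```

Run:
```python
from h import *
s=cams.grab_frame("side")[:,:,::-1]
o=arm.observe();print(o["tool_pos"],o["ft_force"])
cv2.imwrite("pics/c8.png",cv2.resize(s[120:180,290:350],None,fx=9,fy=9,interpolation=cv2.INTER_CUBIC))
```

```text
[ 0.5644 -0.1649  0.1728] [-5.9794  0.7175 12.1694]
```

View pics/c8.png

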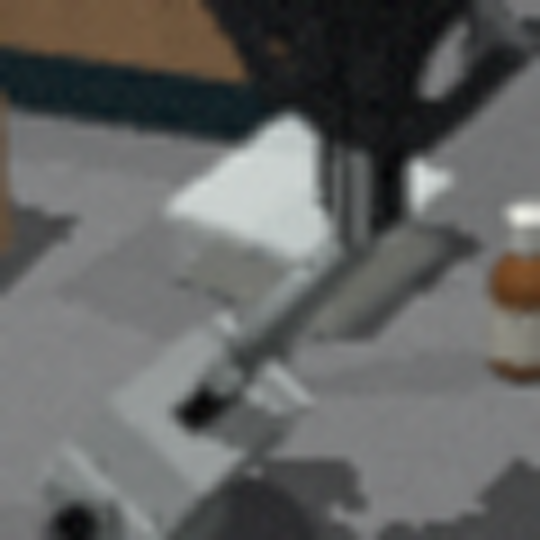

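The contact force of (-7, +13) N runs along the handle. So the fingers sit on the rim: it is seated, but this gives no tilting torque. I'll go up, over to the back face and push from there.

>>> move_arm(
  commands=[
    {"x":0,"y":0,"z":0.015,"rx":0,"ry":0,"rz":0,"grip":0.0},
    {"x":0.025,"y":0,"z":0.01,"rx":0,"ry":0,"rz":0,"grip":0.0},
    {"x":0.022,"y":0,"z":-0.015,"rx":0,"ry":0,"rz":0,"grip":0.0},
    {"x":0,"y":0,"z":-0.017,"rx":0,"ry":0,"rz":0,"grip":0.0},
    {"x":0,"y":0,"z":0,"rx":0,"ry":0,"rz":0,"grip":0.0},
  ],
)

```text
time: 19.15
tool_pos: [0.6104, -0.1649, 0.1641]
eef_rot: [179.8, 0.1, 86.5]
ft_force: [-0.7, 0.1, -0.4]
grip_width: -0.002
grip_force: 0.0
```

>>> move_arm(
  commands=[
    {"x":-0.007,"y":0,"z":0,"rx":0,"ry":0,"rz":0,"grip":0.0},
    {"x":-0.003,"y":0,"z":0,"rx":0,"ry":0,"rz":0,"grip":0.0},
    {"x":-0.003,"y":0,"z":0,"rx":0,"ry":0,"rz":0,"grip":0.0},
    {"x":0,"y":0,"z":0,"rx":0,"ry":0,"rz":0,"grip":0.0},
  ],
)

```text
time: 19.65
tool_pos: [0.5983, -0.1653, 0.1656]
eef_rot: [179.7, 0.2, 86.4]
ft_force: [1.0, 0.3, -0.1]
grip_width: -0.0
grip_force: 0.0
```

>>> move_arm(
  commands=[
    {"x":-0.003,"y":0,"z":0,"rx":0,"ry":0,"rz":0,"grip":0.0},
    {"x":-0.002,"y":0,"z":0,"rx":0,"ry":0,"rz":0,"grip":0.0},
    {"x":0,"y":0,"z":0,"rx":0,"ry":0,"rz":0,"grip":0.0},
  ],
)

```text
time: 20.02
tool_pos: [0.5934, -0.1651, 0.1652]
eef_rot: [179.7, 0.2, 86.5]
ft_force: [-0.2, 0.9, -0.1]
grip_width: 0.001
grip_force: 0.0
```

>>> move_arm(
  commands=[
    {"x":-0.002,"y":0,"z":0,"rx":0,"ry":0,"rz":0,"grip":0.0},
    {"x":-0.002,"y":0,"z":0,"rx":0,"ry":0,"rz":0,"grip":0.0},
    {"x":0,"y":0,"z":0,"rx":0,"ry":0,"rz":0,"grip":0.0},
  ],
)

```text
time: 20.4
tool_pos: [0.5893, -0.1651, 0.1653]
eef_rot: [179.7, 0.2, 86.5]
ft_force: [0.0, -0.5, 0.3]
grip_width: 0.0
grip_force: 0.0
```

>>> move_arm(
  commands=[
    {"x":-0.002,"y":0,"z":0,"rx":0,"ry":0,"rz":0,"grip":0.0},
    {"x":-0.002,"y":0,"z":0,"rx":0,"ry":0,"rz":0,"grip":0.0},
    {"x":0,"y":0,"z":0,"rx":0,"ry":0,"rz":0,"grip":0.0},
  ],
)

```text
time: 20.78
tool_pos: [0.5854, -0.1651, 0.1653]
eef_rot: [179.7, 0.2, 86.4]
ft_force: [0.4, 0.0, 1.1]
grip_width: 0.001
grip_force: 0.3
```

It made contact at x=0.585, as predicted for 31°. I'll push about 13 mm along the arc.

>>> move_arm(
  commands=[
    {"x":-0.0017,"y":0,"z":-0.001,"rx":0,"ry":0,"rz":0,"grip":0.0},
    {"x":-0.0017,"y":0,"z":-0.001,"rx":0,"ry":0,"rz":0,"grip":0.0},
    {"x":-0.0017,"y":0,"z":-0.001,"rx":0,"ry":0,"rz":0,"grip":0.0},
    {"x":-0.0017,"y":0,"z":-0.001,"rx":0,"ry":0,"rz":0,"grip":0.0},
    {"x":0,"y":0,"z":0,"rx":0,"ry":0,"rz":0,"grip":0.0},
  ],
)

```text
time: 21.4
tool_pos: [0.5788, -0.1651, 0.1613]
eef_rot: [179.7, 0.2, 86.5]
ft_force: [2.8, 0.6, 0.3]
grip_width: -0.001
grip_force: 1.2
```

>>> move_arm(
  commands=[
    {"x":-0.0017,"y":0,"z":-0.0012,"rx":0,"ry":0,"rz":0,"grip":0.0},
    {"x":-0.0017,"y":0,"z":-0.0012,"rx":0,"ry":0,"rz":0,"grip":0.0},
    {"x":-0.0017,"y":0,"z":-0.0012,"rx":0,"ry":0,"rz":0,"grip":0.0},
    {"x":0,"y":0,"z":0,"rx":0,"ry":0,"rz":0,"grip":0.0},
  ],
)

```text
time: 21.9
tool_pos: [0.5734, -0.1651, 0.1575]
eef_rot: [179.7, 0.2, 86.5]
ft_force: [3.1, 1.0, 0.7]
grip_width: -0.002
grip_force: 1.2
```

Pushing at about 3 N, as expected. I'll retreat and look.

>>> move_arm(
  commands=[
    {"x":0.012,"y":0,"z":0,"rx":0,"ry":0,"rz":0,"grip":0.0},
    {"x":0.02,"y":0,"z":0.03,"rx":0,"ry":0,"rz":0,"grip":0.0},
    {"x":0,"y":0,"z":0.06,"rx":0,"ry":0,"rz":0,"grip":0.0},
    {"x":0,"y":0.05,"z":0.04,"rx":0,"ry":0,"rz":0,"grip":0.0},
    {"x":-0.02,"y":0.06,"z":0,"rx":0,"ry":0,"rz":0,"grip":0.0},
    {"x":-0.03,"y":0.055,"z":0,"rx":0,"ry":0,"rz":0,"grip":0.0},
    {"x":-0.03,"y":0.05,"z":0,"rx":0,"ry":0,"rz":0,"grip":0.0},
    {"x":0,"y":0,"z":0,"rx":0,"ry":0,"rz":0,"grip":0.0},
  ],
)

```text
time: 22.9
tool_pos: [0.5243, 0.052, 0.2875]
eef_rot: [179.6, 0.2, 86.8]
ft_force: [0.6, -1.0, 0.4]
grip_width: -0.002
grip_force: 0.0
```

Run:
```python
from h import *
s=cams.grab_frame("side")[:,:,::-1];t=cams.grab_frame("top")[:,:,::-1]
o=arm.observe();print(o["tool_pos"],o["joints"])
c=lambda im,x,y:cv2.resize(im[y:y+100,x:x+66],None,fx=6,fy=6,interpolation=cv2.INTER_CUBIC)
cv2.imwrite("pics/c9.png",np.hstack([c(s,290,120),c(t,333,150)]))
```

```text
[0.5262 0.0481 0.287 ] [ 42.9569  17.761  -65.8317 104.2613  17.7033  68.9938 -31.7688]
```

View pics/c9.png

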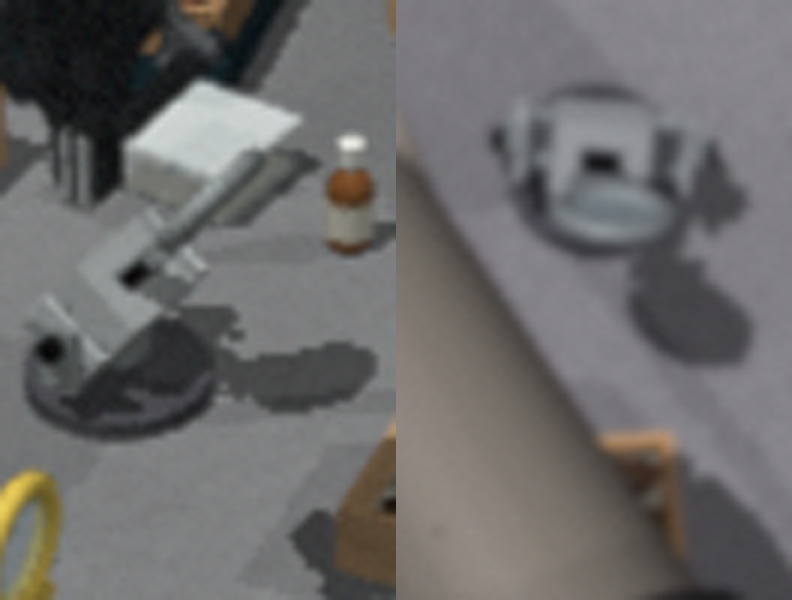

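The lens centre is now at side (325,153.3) and top (369.5,185.3). That puts tilt at about 36–37° with aim errors under about 10 mm, and the arm is clear. I'll hand it in.

```bash
python3 -c "
from workcell import arm
print(arm.finish_job())"
```

```text
the job is handed in; nothing more can be done
None
```

The job is handed in, with no verdict returned: the larger magnifier is pushed home in the stand's slot and let go, tilted about 36–37° at the middle of the specimen box (aim error under about 10 mm by my estimate), and the smaller magnifier, specimen box and bystanders were never touched as far as I can tell.

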